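Close the bench flap and turn its brass turnbutton

TASK

On the framing bench one of two shallow hardware trays has its birch plywood flap standing half open. Press that flap down until it is fully shut, then turn its own brass turnbutton so that the long arm points squarely across the flap's edge and secures it, and let go. Leave the turnbutton of the neighbouring tray, which is already secured, as it is.

Things in the scene. Friction and masses are not known exactly. Their poses are not given: they have to be found in the camera images.
- flap_unit: Dark-wood tray carrying the half-open flap, fixed to the bench: 240 (its x) x 180 (its y) x 30 mm high. Origin: centre of its underside, z up. Flap hinge line: along y at x -95, z 30 mm. Turnbutton pivot: vertical axis at x +95, y 0 mm, on the far rim. With the flap shut nothing but the turnbutton stands above the rim (z 30 mm).
- flap (a joint): Opening angle (rad) of the birch plywood flap, 170 mm (x) x 148 mm (y) x 12 mm: 0 shut, top flush with the rim and free edge at tray x +75 mm; grows as the free edge rises. Starts about 0.35 to 0.7. The stiff hinge stays where left; pressing down with 1 to 4 N some 100 mm from the hinge moves it; firm stop at 0.
- flap_button (a joint): Angle (rad) of the tray's brass turnbutton, a straight bar 16 mm wide, z 33 to 49 mm, long arm 60 mm from the pivot, tail 25 mm. 0: long arm along tray -x, squarely across the flap; positive counter-clockwise from above; +1.57: along tray -y, clear of the flap. Starts about 1.4 to 1.85. Light friction (0.06 N m) holds it; no stop at 0.
- cover_button_tip (a point): Top of the long arm's end on the other turnbutton: the same brass bar on the neighbouring tray (same build and size, cover shut). It already lies across its cover, its pivot 60 mm from this point towards that tray's far rim, and must be left as it is.

How it is judged:
On the way, in this order (a step that is already met when the one before it is completed fails the run):
1. the flap is pressed shut while its turnbutton is still clear of it (value of joint flap below 0.07 rad and value of joint flap_button above 1.2 rad), for 0.2 s.
2. the turnbutton's long arm lies across the shut flap (value of joint flap below 0.07 rad and value of joint flap_button between -0.3 and 0.3 rad), for 0.2 s.
At the end, for the whole second after the job is handed in: The flap is shut (joint below 0.07 rad), its turnbutton is within 0.3 rad (17 degrees) of squarely across and at rest, and the other turnbutton's tip has not moved more than 20 mm (all of step 2 and velocity of joint flap_button between -0.05 and 0.05 rad/s and distance of cover_button_tip from where it was at the start of the episode below 0.02 m); the robot touches nothing.
It fails at once if the neighbouring tray's turnbutton is turned (its tip moves more than 20 mm) (distance of cover_button_tip from where it was at the start of the episode above 0.02 m).
It also fails if it takes over 48 s, if anything falls off the work surface, if the arm or the gripper's body presses on something with over 40 N, if the wrist force passes 120 N, or if a joint passes its speed limit or range.

ROBOT

A 7-joint arm with a two-finger parallel gripper is mounted at the origin on the work surface. World frame = base frame: x ahead of the robot, y to its left, z up, the work surface at z = 0. Lengths are in m, angles in rad, forces in N, time in s.
With the tool pointing down it reaches from about 0.4 to 0.875 m from the base axis. Payload 19.3 kg.
Tool frame: the origin (TCP) lies at the very end of the fingers, on their centre line; the grasp point (between the pads) lies bot.tcp_to_grasp behind it (bot.tcp_to_grasp is the distance from the TCP to the grasp point, in m); z points along the fingers, y is the direction in which the jaws open and shut (so a half turn about z gives the same grasp; the last joint's range is limited). The gripper opens to 85 mm and grips with 20 to 120 N. Pads are 22 mm wide; open, the fingers measure 114 mm over their backs; the gripper's body (76 mm by 85 mm) begins 54 mm behind the grasp point. The pads swing forward as they close: fully open they stand 13 mm farther back than shut.
Start: joints at [1.065, 0.521, -0.036, 1.599, 0.021, 1.021, -0.113], TCP at [0.264, -0.567, 0.231] pointing down, gripper open.
Joint ranges: [-2.91, 2.91], [-0.3, 2.13], [-1.5, 1.42], [0.17, 2.43], [-1.26, 4.41], [0.16, 1.93], [-2.52, 2.52]. Speed limits (rad/s): [1.89, 1.89, 2.39, 2.39, 3.01, 3.01, 3.01].

INTERFACE

Orientations are given as [roll, pitch, yaw] about the fixed x, y, z axes, in that order (R = Rz(yaw) Ry(pitch) Rx(roll)).
In Python, from workcell import bot gives the robot as it stands.
- The arm moves only by the tool servo_tool, never from a script. Its argument "targets" is a list of rows, each a list of 2 entries, a list of its own where there are three numbers: the shift along the tool's x, y, z in units of 0.05 m (1.0 is 0.05 m), then the turn about the tool's z in units of 5 degrees (1.0 is 5 degrees). A call has 1 to 12 rows; each row shifts and turns the commanded pose from where the row before left it, along the tool's axes as they then stand; what a row does not reach is not made up. A row lasts 1/8 s, in which the tool goes at most 62.5 mm and 10.7 degrees, less where a joint would pass 70% of its speed; a pose out of reach is approached as far as the arm can. A call with a number of a shift or a turn outside -1 to 1 is refused whole. A call with a gripper value outside its range is refused whole. "gripper" is the opening, from -1 (shut) to 1 (fully open), so that 0 is half open, set as the call begins (left out, the last holds). The fingers move at their own pace and stop on an object; "newtons" is the grip in N (left out, the last holds). Time passes only in rows, so rows that do not move let the fingers close. It gives the time, the measured TCP pose, the force and the opening at its end, in the units of the state.
- bot.observe(): the state, without advancing time (a new reading comes with each control period).
- bot.grab_frame(name): name is "side" or "top"; returns the picture (480x640x3 uint8, blue, green, red); there is no depth.
- bot.get_calibration(name): a dict with "fx", "fy", "cx", "cy" (pixels), "pose" (4x4, takes a point from camera to world coordinates). Camera axes: x right, y up, looking along -z (the intrinsics and any distortion apply to the point x, -y, -z); pixel columns grow to the right and rows downward; lengths in m; the calibration is good to about 2 mm. A picture is of the moment at which its call begins. get_calibration takes no time and is no camera call.
- bot.job_done(): hands the job in, once; it reports no verdict.
The state is a dict: "clock": time; "qpos": joint angles; "qd": joint speeds; "joint_efforts": joint torques, N m; "position": TCP position; "tool_rot": TCP orientation; "force": force on the tool from outside, world axes, zero at the start; "moment": the same for the moment, N m; "grip_width": finger opening in m.
Only numpy, scipy, OpenCV 4.12 (cv2) and the standard library are available. Lean on these libraries where they do the work, as an engineer would, in place of code of your own. Each camera call takes 0.05 s, during which the arm holds its last target.

## Working session

There is one attempt and no reset: what is moved stays moved. The work goes in short steps, Python scripts to look and compute and a tool call to move; the robot and the scene stay as the last step left them, time stands still between calls to the robot, and variables do not carry over. Pictures are saved under pics/ and viewed, and the job is handed in when it is done.

Besides the shell and the picture viewer there is one more tool, called after ">>>" as name([rows], argument=value, ...), one row to a line, values as JSON. servo_tool: Moves the arm, as the interface text tells. Its arguments: {"type":"object","properties":{"targets":{"type":"array","items":{"type":"array"}},"gripper":{"type":"number"},"newtons":{"type":"number"}},"required":["targets"]}

```bash
mkdir -p pics; ls
python3 - <<'E'
from workcell import bot
import cv2,numpy as np
np.set_printoptions(precision=4,suppress=True)
for n in("side","top"):
    cv2.imwrite(f"pics/{n}0.png",bot.grab_frame(n)); c=bot.get_calibration(n); print(n,c)
s=bot.observe(); print(s['clock'],s['position'],s['tool_rot'],s['grip_width'],bot.tcp_to_grasp)
E
```

```text
pics
side {'fx': 558.4743741403058, 'fy': 558.4743741403058, 'cx': 308.79487922669387, 'cy': 231.91268673073128, 'pose': array([[ 0.8632,  0.4033, -0.3038,  0.279 ],
       [-0.5046,  0.67  , -0.5445, -0.4343],
       [-0.0161,  0.6233,  0.7818,  0.6688],
       [ 0.    ,  0.    ,  0.    ,  1.    ]])}
top {'fx': 438.53627316178097, 'fy': 438.53627316178097, 'cx': 316.571214184712, 'cy': 235.23011803153366, 'pose': array([[ 0.0104,  0.9874, -0.1581,  0.3658],
       [-0.999 ,  0.0171,  0.0407,  0.0008],
       [ 0.0429,  0.1576,  0.9866,  0.7924],
       [ 0.    ,  0.    ,  0.    ,  1.    ]])}
0.1 [ 0.2637 -0.5663  0.2308] [-3.1406  0.0001  0.4357] 0.08553360497045172 0.0187
```

View pics/side0.png

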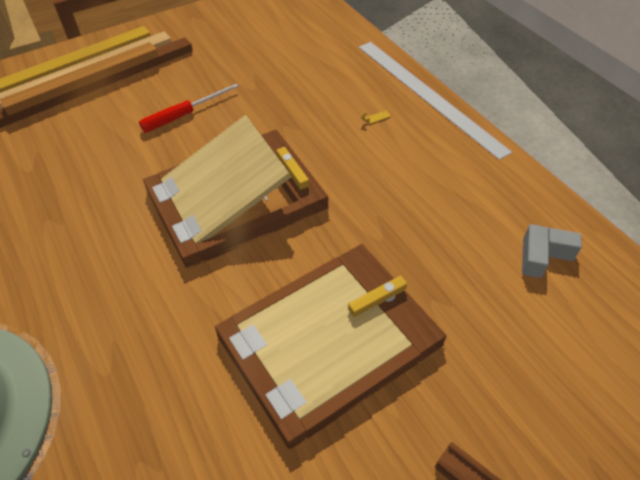

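View pics/top0.png

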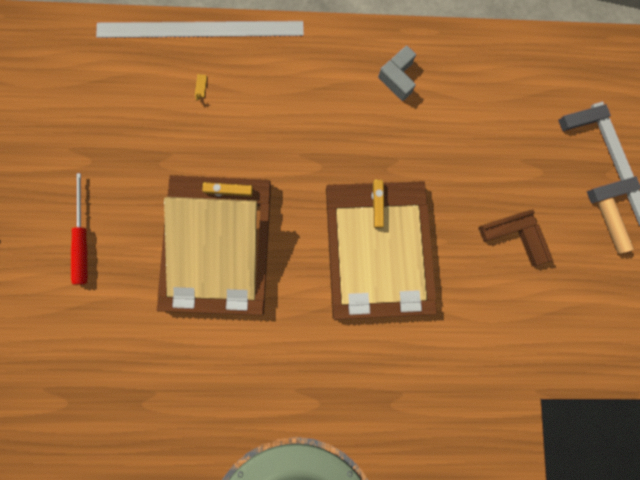

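The side view shows the open flap's tray at about (235,195), with its button at (293,167). The shut tray is at about (330,340). In the top view the open tray is on the left, with its button pivot near (217,188) and long arm pointing right. The neighbour's button is at (378,203).

```bash
cat > h.py <<'E'
import numpy as np,cv2
from workcell import bot
np.set_printoptions(precision=4,suppress=True)
def ray(n,p):
    c=bot.get_calibration(n);P=np.array(c['pose'])
    d=np.array([(p[0]-c['cx'])/c['fx'],-(p[1]-c['cy'])/c['fy'],-1]);return P[:3,3],P[:3,:3]@d
def plane(n,p,z):
    o,d=ray(n,p);return o+d*(z-o[2])/d[2]
def tri(ps,pt):
    A=[];b=[]
    for n,p in(("side",ps),("top",pt)):
        o,d=ray(n,p);d=d/np.linalg.norm(d);M=np.eye(3)-np.outer(d,d);A.append(M);b.append(M@o)
    A=np.vstack(A);b=np.hstack(b);x=np.linalg.lstsq(A,b,rcond=None)[0];return x,np.linalg.norm(A@x-b)
E
python3 - <<'E'
from h import *
for n in("side","top"):
    im=cv2.imread(f"pics/{n}0.png");h=cv2.cvtColor(im,cv2.COLOR_BGR2HSV)
    m=cv2.inRange(h,(18,170,120),(30,255,255))
    k,l,st,ce=cv2.connectedComponentsWithStats(m)
    for i in range(1,k):
        if st[i,4]>60:
            cn=cv2.findContours((l==i).astype('u1'),0,2)[0][0];r=cv2.minAreaRect(cn)
            print(n,"brass",st[i,4],ce[i],cv2.boxPoints(r).round(0).tolist(),plane(n,ce[i],.049))
    m=cv2.inRange(h,(0,60,20),(14,255,110))
    k,l,st,ce=cv2.connectedComponentsWithStats(m)
    for i in range(1,k):
        if st[i,4]>1500: print(n,"dark",st[i],ce[i])
    x0,y0,x1,y1=(140,110,420,330) if n=="top" else (140,100,450,450)
    s=im[y0:y1,x0:x1]; f=800/s.shape[1]; f=min(f,600/s.shape[0]); cv2.imwrite(f"pics/{n}0z.png",cv2.resize(s,None,fx=f,fy=f,interpolation=cv2.INTER_CUBIC));print(f)
E
```

```text
side brass 1694 [73.4947 56.2308] [[-3.0, 79.0], [146.0, 24.0], [151.0, 35.0], [1.0, 90.0]] [0.3506 0.6018 0.049 ]
side brass 240 [375.7125 116.4083] [[361.0, 111.0], [390.0, 110.0], [390.0, 123.0], [361.0, 124.0]] [0.7433 0.155  0.049 ]
side brass 373 [293.3244 166.6622] [[275.0, 150.0], [284.0, 144.0], [309.0, 179.0], [301.0, 186.0]] [0.565  0.1227 0.049 ]
side brass 627 [376.4386 294.3764] [[346.0, 301.0], [402.0, 273.0], [409.0, 287.0], [353.0, 315.0]] [ 0.5427 -0.1377  0.049 ]
side dark [   0   44  192   88 2938] [85.5596 88.498 ]
side dark [ 146  186  182   91 3923] [247.4451 233.6467]
side dark [ 216  328  230  143 4576] [335.1858 398.5262]
1.7142857142857142
top brass 222 [200.3514  85.5676] [[193.0, 99.0], [197.0, 74.0], [207.0, 75.0], [203.0, 100.0]] [0.7535 0.1818 0.049 ]
top brass 95 [377.3895 184.3579] [[373.0, 179.0], [383.0, 179.0], [383.0, 191.0], [373.0, 191.0]] [ 0.5776 -0.1362  0.049 ]
top brass 95 [207.2316 186.8737] [[201.0, 191.0], [202.0, 182.0], [214.0, 183.0], [213.0, 192.0]] [0.5664 0.1603 0.049 ]
top brass 300 [235.9467 188.77  ] [[218.0, 192.0], [219.0, 183.0], [252.0, 185.0], [251.0, 195.0]] [0.5641 0.1108 0.049 ]
top brass 282 [378.3298 211.1241] [[373.0, 196.0], [383.0, 196.0], [383.0, 227.0], [373.0, 227.0]] [ 0.5294 -0.1373  0.049 ]
top dark [ 166  177  133  144 3944] [248.7928 241.8818]
top dark [ 335  182  108  143 2003] [409.5357 250.1692]
top dark [ 479  211   75   59 1665] [521.6024 237.4372]
2.727272727272727
```

```bash
ls pics
```

```text
side0.png
side0z.png
top0.png
top0z.png
```

View pics/top0z.png

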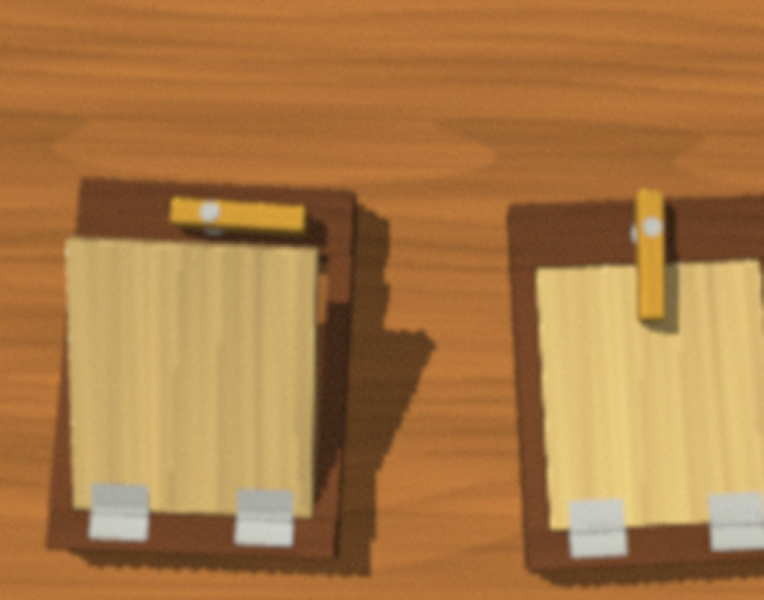

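View pics/side0z.png

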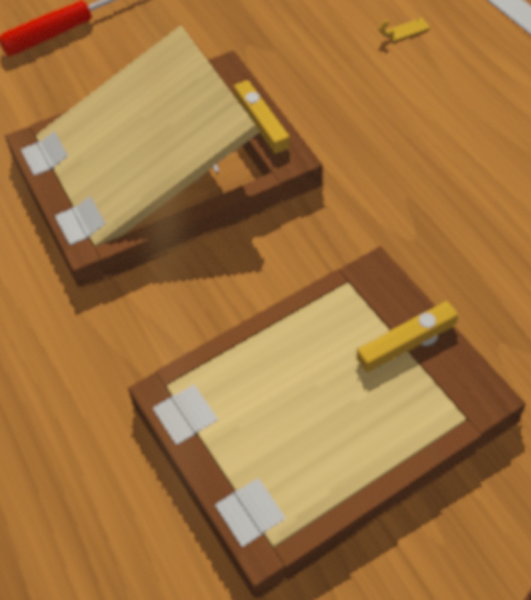

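Run:
```python
from h import *
T=lambda u,v:(140+u/2.7273,110+v/2.7273)
S=lambda u,v:(140+u/1.7143,100+v/1.7143)
for a in[(80,179),(354,192),(336,556),(47,547)]: print("rim top",plane("top",T(*a),.03))
for a in[(234,52),(321,170),(77,281),(8,138)]: print("rim side",plane("side",S(*a),.03))
print("pivot",tri(S(252,98),T(209,212)),plane("top",T(209,212),.05),plane("side",S(252,98),.05))
print("tip end mid", plane("top",T(304,213+5-5),.049), "tail", plane("top",T(171,205),.049))
print("flap L",tri(S(182,27),T(66,239)))
print("flap R",tri(S(257,124),T(318,247)))
print("nb pivot",tri(S(428,321),T(652,227)),"tip",plane("top",T(651,316),.049))
p=np.array([[*plane("top",T(*a),.03)[:2]] for a in[(80,179),(354,192),(336,556),(47,547)]])
print([np.linalg.norm(p[i]-p[(i+1)%4]) for i in range(4)])
```

```text
rim top [0.5906 0.232  0.03  ]
rim top [0.586  0.0541 0.03  ]
rim top [0.3507 0.0589 0.03  ]
rim top [0.3545 0.2373 0.03  ]
rim side [0.5921 0.2313 0.03  ]
rim side [0.5838 0.0514 0.03  ]
rim side [0.3489 0.0507 0.03  ]
rim side [0.3564 0.2353 0.03  ]
pivot (array([0.5648, 0.1434, 0.0524]), np.float64(0.0005960529773749722)) [0.565  0.1439 0.05  ] [0.5663 0.1456 0.05  ]
tip end mid [0.5659 0.0841 0.049 ] tail [0.5693 0.1682 0.049 ]
flap L (array([0.5347, 0.2177, 0.0961]), np.float64(0.00045466691626196826))
flap R (array([0.5317, 0.0695, 0.0999]), np.float64(3.7113030495424398e-06))
nb pivot (array([ 0.5617, -0.1387,  0.0517]), np.float64(0.0011796471691878964)) tip [ 0.5033 -0.1376  0.049 ]
[np.float64(0.1779014945482314), np.float64(0.23526170226417475), np.float64(0.17844010501225363), np.float64(0.2361699132148479)]
```

Measurements agree between the views, and both give a rim of about 0.178 x 0.236 m. The tray yaw is about -0.025 and the pivot is at (0.565, 0.144). The flap angle is about 0.41 and the button angle about 1.55. I'll close the gripper, square the tool and approach.

>>> servo_tool([
  [[0,0,0],0.9],
  [[0,0,0],0.9],
  [[0,0,0],0.9],
  [[0,0,0],0.9],
  [[0,0,0],0.9],
  [[0,0,0],0.8],
  [[0.5,0,0],0],
  [[1,0,0],0],
  [[1,0,0],0],
  [[1,0,0],0],
  [[1,0,0],0],
  [[0,0,0],0],
], gripper=-1)

```text
clock: 1.6
position: [0.4939, -0.5699, 0.2295]
tool_rot: [-3.139, -0.001, -0.021]
force: [-1.0, 0.0, -0.7]
grip_width: 0.0
```

>>> servo_tool([
  [[0,-0.5,0],0],
  [[0,-1,0],0],
  [[0,-1,0],0],
  [[0,-1,0],0],
  [[0,-1,0],0],
  [[0,-1,0],0],
  [[0,-1,0],0],
  [[0,-1,0],0],
  [[0,-1,0],0],
  [[0,-1,0],0],
  [[0,-1,0],0],
  [[0,-1,0],0],
])

```text
clock: 3.1
position: [0.504, 0.0039, 0.2314]
tool_rot: [3.142, -0.0, -0.026]
force: [0.9, 0.5, 0.8]
grip_width: -0.0003
```

>>> servo_tool([
  [[0,-1,0],0],
  [[0,-1,0],0],
  [[-0.2,-0.8,0],0],
  [[0,0,0],0],
  [[0,0,0],0],
  [[0,0,0],0],
])

```text
clock: 3.85
position: [0.4981, 0.1414, 0.2313]
tool_rot: [3.141, -0.0, -0.028]
force: [0.1, 0.3, 0.0]
grip_width: -0.0003
```

>>> servo_tool([
  [[0,0,0.5],0],
  [[0,0,0.8],0],
  [[0,0,0.7],0],
  [[0,0,0.5],0],
  [[0,0,0.2],0],
  [[0,0,0.15],0],
  [[0,0,0.15],0],
  [[0,0,0.15],0],
  [[0,0,0.15],0],
])

```text
clock: 4.97
position: [0.4981, 0.1425, 0.0662]
tool_rot: [-3.141, -0.001, -0.027]
force: [0.4, 0.2, 1.6]
grip_width: -0.0001
```

>>> servo_tool([
  [[0,0,0.15],0],
  [[0,0,0.15],0],
  [[0,0,0.15],0],
  [[0,0,0.1],0],
  [[0,0,0.06],0],
  [[0,0,0.06],0],
  [[0,0,0],0],
])

```text
clock: 5.85
position: [0.4976, 0.1424, 0.0326]
tool_rot: [3.141, 0.0, -0.027]
force: [-0.4, 0.1, -0.3]
grip_width: -0.0003
```

>>> servo_tool([
  [[0,0,0.03],0],
  [[0,0,0.03],0],
  [[0,0,0.02],0],
  [[0,0,0],0],
  [[0,0,0],0],
])

```text
clock: 6.48
position: [0.4979, 0.1424, 0.0298]
tool_rot: [-3.142, -0.0, -0.027]
force: [-8.1, -2.3, 27.8]
grip_width: 0.0001
```

Run:
```python
from h import *
im=bot.grab_frame("side");cv2.imwrite("pics/side1.png",im);s=bot.observe();print(s['position'],s['force'])
```

```text
[0.4979 0.1424 0.0297] [-7.5871 -1.3571 27.4889]
```

View pics/side1.png

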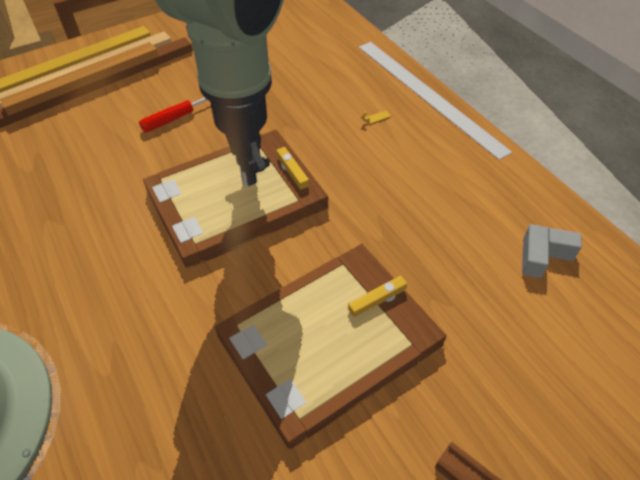

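The flap is seen shut, with a firm stop of 28 N at z 0.0298, and the button is still clear at (293,167). Next I lift, go past the button to its far side and lower.

>>> servo_tool([
  [[0,0,-0.4],0],
  [[0,0,-0.8],0],
  [[0.5,0.2,0],0],
  [[0.8,0.3,0],0],
  [[0.6,0.2,0],0],
  [[0.05,0,0],0],
  [[0,0,0],0],
  [[0,0,0],0],
])

```text
clock: 7.52
position: [0.5937, 0.1053, 0.0888]
tool_rot: [-3.141, 0.0, -0.026]
force: [0.1, -1.4, -0.7]
grip_width: 0.0
```

>>> servo_tool([
  [[0,0,0.4],0],
  [[0,0,0.4],0],
  [[0,0,0.2],0],
  [[0,0,0],0],
  [[0,0,0],0],
])

```text
clock: 8.15
position: [0.5946, 0.1049, 0.0392]
tool_rot: [-3.141, -0.001, -0.027]
force: [0.0, 0.4, -0.0]
grip_width: -0.0
```

Run:
```python
from h import *
im=bot.grab_frame("side");s=bot.observe();print(s['position'],s['force'])
cv2.imwrite("pics/side2.png",cv2.resize(im[90:290,140:400],None,fx=3,fy=3)[:600])
im=bot.grab_frame("top");cv2.imwrite("pics/top2.png",im)
```

```text
[0.5947 0.1049 0.0394] [-0.678  -0.9739  0.8527]
```

View pics/side2.png

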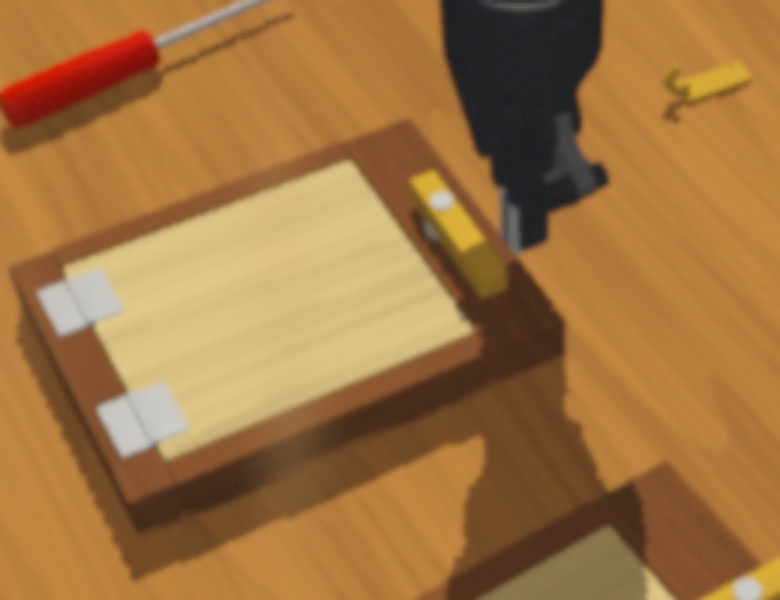

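View pics/top2.png

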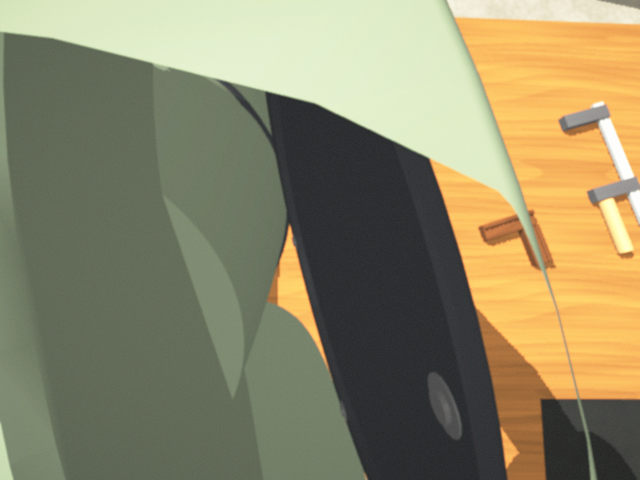

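>>> servo_tool([
  [[-0.18,0.03,0],0],
  [[-0.18,0.03,0],0],
  [[-0.18,0.03,0],0],
  [[-0.18,-0.02,0],0],
  [[-0.18,-0.02,0],0],
  [[-0.15,-0.09,0],0],
  [[-0.15,-0.09,0],0],
  [[0,0,0],0],
  [[0,0,0],0],
])

```text
clock: 9.38
position: [0.5345, 0.113, 0.0387]
tool_rot: [3.142, 0.0, -0.027]
force: [0.8, 0.8, -1.1]
grip_width: -0.0
```

Run:
```python
from h import *
im=bot.grab_frame("side");s=bot.observe();print(s['position'],s['force'])
cv2.imwrite("pics/side3.png",cv2.resize(im[90:290,140:400],None,fx=3,fy=3)[:600])
```

```text
[0.5346 0.1129 0.0387] [-0.3771  0.5835  0.4669]
```

View pics/side3.png

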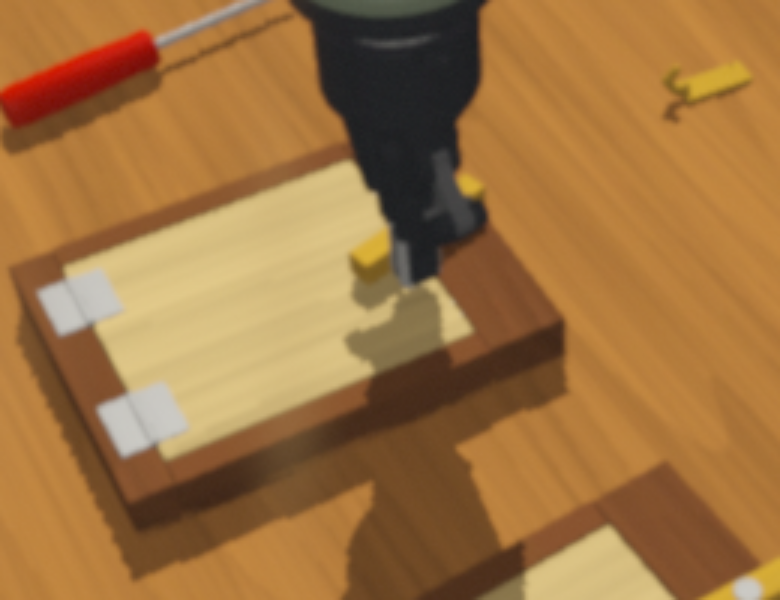

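The button has come nearly across, with its tip at crop (362,258). I'll back off and measure the angle.

>>> servo_tool([
  [[0,0.4,0],0],
  [[0,0.4,0],0],
  [[0,0,-0.6],0],
  [[0.4,0,-0.8],0],
  [[0.9,0,0],0],
  [[0.9,0,0],0],
  [[0,0,0],0],
  [[0,0,0],0],
])

```text
clock: 10.42
position: [0.6428, 0.0688, 0.1083]
tool_rot: [3.141, 0.001, -0.028]
force: [-0.7, -0.3, 0.8]
grip_width: -0.0001
```

Run:
```python
from h import *
im=bot.grab_frame("side");s=bot.observe();print(s['position'],s['force'])
cv2.imwrite("pics/side4.png",cv2.resize(im[90:290,140:400],None,fx=3,fy=3)[:600])
```

```text
[0.6426 0.0691 0.1085] [ 0.7391  0.3996 -0.0594]
```

View pics/side4.png

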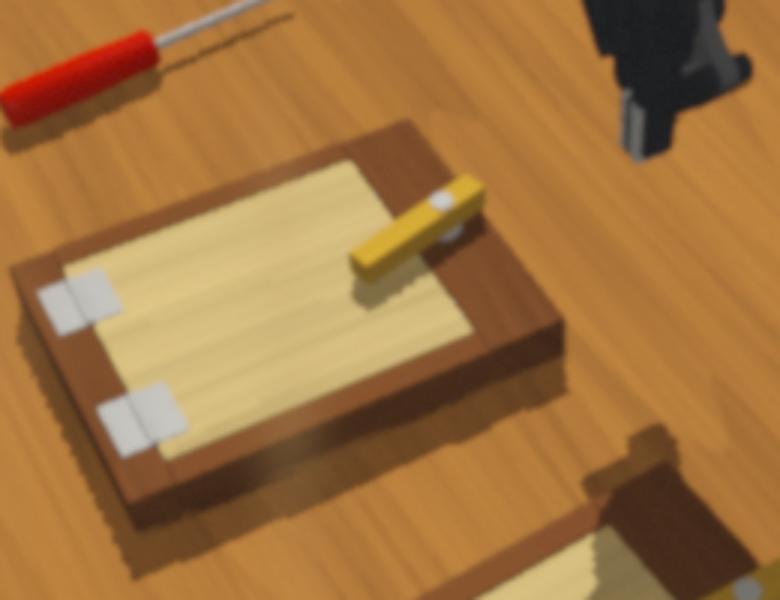

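Run:
```python
from h import *
S=lambda u,v:(140+u/3,90+v/3)
P=lambda u,v:plane("side",S(u,v),.049)[:2]
t=(P(350,254)+P(370,270))/2; b=(P(466,175)+P(485,188))/2; d=t-b
print(t,b,np.linalg.norm(d)); a=np.arctan2(d[1],d[0]); print("angle",(a-(np.pi-.025)+np.pi)%(2*np.pi)-np.pi)
for p,q in(((350,254),(466,175)),((370,270),(485,188))):
    d=P(*p)-P(*q);a=np.arctan2(d[1],d[0]); print("edge angle",(a-(np.pi-.025)+np.pi)%(2*np.pi)-np.pi)
# rim far edge & side edge reference in same view
for p,q in(((12,268),(408,120)),((128,500),(563,322))):
    d=plane("side",S(*p),.03)-plane("side",S(*q),.03);a=np.arctan2(d[1],d[0]); print("rim dir yaw",(a+2*np.pi)%(2*np.pi)-np.pi)
```

```text
[0.5096 0.1292] [0.59   0.1503] 0.08316334122850129
angle 0.2826276333268831
edge angle 0.274289176038506
edge angle 0.2909165380603467
rim dir yaw -0.024852998879575594
rim dir yaw -0.04167728265570858
```

The button is at about 0.28 rad, inside the limit but close to it. I'll push a bit further.

>>> servo_tool([
  [[-0.6,0,0],0],
  [[-0.9,0,0],0],
  [[-0.76,0,0],0],
  [[0,0,0.5],0],
  [[0,0,0.6],0],
  [[0,0,0.28],0],
  [[0,0,0],0],
  [[0,-0.3,0],0],
  [[0,-0.25,0],0],
  [[0,0,0],0],
  [[0,0,0],0],
])

```text
clock: 11.85
position: [0.5313, 0.1004, 0.04]
tool_rot: [3.141, -0.0, -0.026]
force: [0.4, -0.7, 0.7]
grip_width: 0.0003
```

Now the remaining 0.0245 m in +y, slowly, so it doesn't coast.

>>> servo_tool([
  [[0,-0.12,0],0],
  [[0,-0.1,0],0],
  [[0,-0.1,0],0],
  [[0,-0.1,0],0],
  [[0,-0.07,0],0],
  [[0,0,0],0],
  [[0,0,0],0],
  [[0,0.2,0],0],
  [[0,0.5,0],0],
  [[0,0.2,-0.5],0],
  [[0,0,-0.8],0],
  [[0,0,-0.8],0],
])

```text
clock: 13.35
position: [0.5305, 0.0789, 0.1459]
tool_rot: [3.141, 0.0, -0.028]
force: [0.3, -0.2, 1.2]
grip_width: 0.0
```

>>> servo_tool([
  [[0.5,0,0],0],
  [[0.8,0,0],0],
  [[0.8,0,0],0],
  [[0.3,0,0],0],
  [[0,0,0],0],
  [[0,0,0],0],
])

```text
clock: 14.1
position: [0.6499, 0.0763, 0.1447]
tool_rot: [3.141, 0.001, -0.027]
force: [-0.0, 0.4, -1.2]
grip_width: -0.0001
```

Run:
```python
from h import *
im=bot.grab_frame("side");s=bot.observe();print(s['clock'],s['position'],s['force'])
cv2.imwrite("pics/side5.png",cv2.resize(im[90:290,140:400],None,fx=3,fy=3)[:600])
cv2.imwrite("pics/side5f.png",im)
```

```text
14.15 [0.65   0.0765 0.1449] [0.3112 0.3159 0.3694]
```

View pics/side5.png

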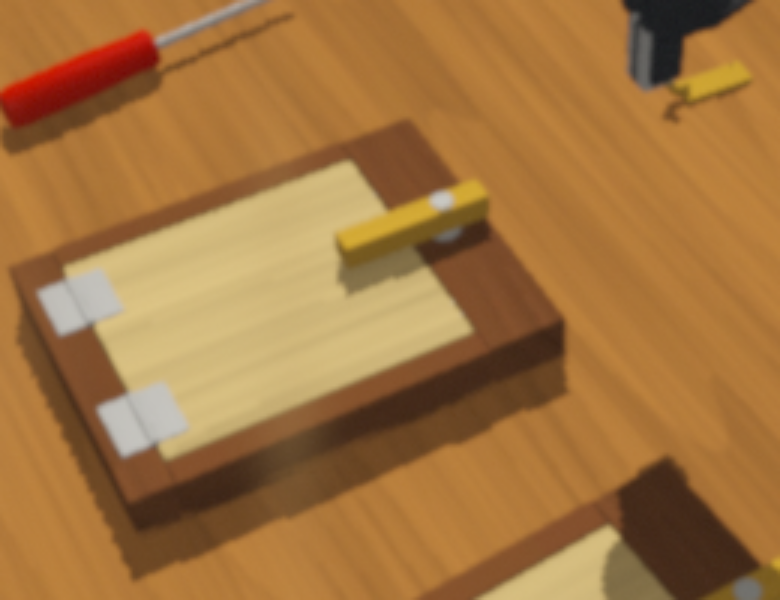

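View pics/side5f.png

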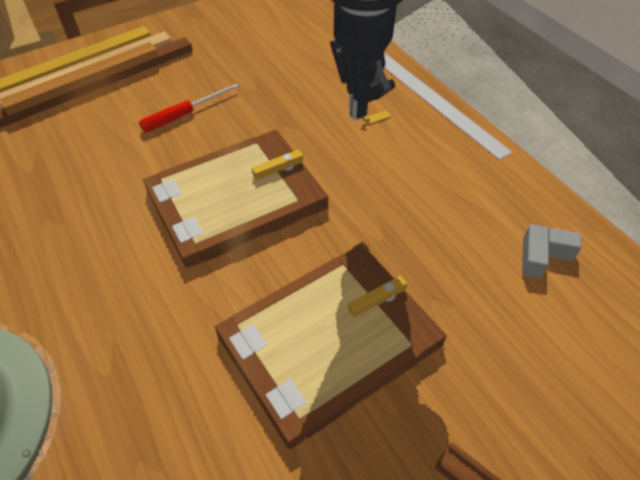

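Run:
```python
from h import *
S=lambda u,v:(140+u/3,90+v/3)
P=lambda u,v:plane("side",S(u,v),.049)[:2]
for p,q in(((336,233),(478,180)),((347,252),(488,198))):
    d=P(*p)-P(*q);a=np.arctan2(d[1],d[0]); print("edge angle",np.linalg.norm(d),(a-(np.pi-.025)+np.pi)%(2*np.pi)-np.pi)
```

```text
edge angle 0.08334558630046866 -0.01965259474797776
edge angle 0.08235642742225394 -0.01326916859868188
```

The button is at -0.02 rad, the flap is flush, and the neighbour's button is unmoved at (378,295). The robot is clear, so I'm handing in.

```bash
python3 -c "
from workcell import bot
print(bot.job_done())"
```

```text
the job is handed in; nothing more can be done
None
```

The flap is shut and its turnbutton lies squarely across the edge. I handed the job in at about 14.2 s of the 48 s allowed; no verdict is reported.

- **Flap:** I pressed it down with the closed fingertips until it met a firm stop, about 28 N at TCP height 29.8 mm. The button was still clear of it at about 1.55 rad. In the last side picture the flap still looks flush.
- **Turnbutton:** The first push from the far side left it at about 0.28 rad, too close to the 0.3 limit. A second, slower push brought it to about -0.02 rad, measured from its two edges in the side picture.
- **Neighbouring turnbutton:** It sits at the same place in the first and last side pictures, judged by eye.
- **Robot:** The gripper was clear at height 0.145 m, with only force noise of about 1 N.

The final angle comes from the side camera only, because the arm blocked the top view when I last tried it (mid-job). None of the final checks failed or disagreed.

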